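# Turn round the row of parts for refitting

### The arm

A 6-joint arm with a two-finger parallel gripper is mounted at the origin on a cart in front of the work surface, level with it; the furniture and walls round the work are solid. World frame = base frame: x ahead of the robot, y to its left, z up, the work surface at z = 0. Lengths are in mm, angles in rad, forces in N, time in s.
With the tool pointing down it reaches from about 275 to 1000 mm from the base axis. Payload 8.4 kg.
Tool frame: the origin (TCP) lies between the finger pads; the fingertips stand 8 mm ahead of it and the grasp point (between the pads) lies 11 mm behind it (tcp_to_tips is the distance from the TCP to the fingertips, in mm); z points along the fingers, y is the line along which they close (so a half turn about z gives the same grasp; the last joint's range is limited). The gripper opens to 85 mm and grips with 20 to 120 N. Pads are 22 mm wide; open, the fingers measure 114 mm over their backs; the gripper's body (76 mm by 85 mm) begins 54 mm behind the grasp point. The pads swing forward as they close: fully open they stand 13 mm farther back than shut.
Start: joints at [-0.002, 0.353, 1.633, -0, 1.155, -0.002], TCP at [625.002, -0, 239.281] pointing down, gripper open.
Joint ranges: [-2.63, 2.63], [-0.92, 2.1], [0.06, 2.66], [-1.3, 4.44], [0, 2.69], [-3.02, 3.02]. Speed limits (rad/s): [2.22, 2.22, 2.79, 3.14, 3.14, 3.14].

### API

Orientations are given as [roll, pitch, yaw] about the fixed x, y, z axes, in that order (R = Rz(yaw) Ry(pitch) Rx(roll)).
In Python, from rig import * gives the robot as it stands.
- The arm moves only by the tool step_arm, never from a script. Its argument "motion" is a list of rows, each an object with "claw": the finger opening in mm, from 0 to 85.4; "delta_pos": the shift along the tool's x, y, z in mm, a list of three; "turn": the turn about the tool's z in rad. In form: [{"claw": claw, "delta_pos": [dx, dy, dz], "turn": turn}, ...]. A call has 1 to 8 rows; each row shifts and turns the commanded pose from where the row before left it, along the tool's axes as they then stand; what a row does not reach is not made up. A row lasts 1/12 s, in which the tool goes at most 41.7 mm and 7.16 degrees, less where a joint would pass 70% of its speed; a pose out of reach is approached as far as the arm can. A call is refused whole if a number of a shift passes 41.7 or a number of a turn 0.125, either way. A call with a gripper value outside its range is refused whole. The fingers move at their own pace and stop on an object; "force" is the grip in N (left out, the last holds). Time passes only in rows, so rows that do not move let the fingers close. It gives the time, the measured TCP pose, the force, the opening and the grip force at its end, in the units of the state.
- sense(): the state, without advancing time (a new reading comes with each control period).
- grab_frame(name): name is "scene" or "side" or "wrist"; returns a dict with "img" (384x512x3 uint8, red, green, blue), "vertical_fov" (degrees; the focal length in pixels is half the picture's height over the tangent of half this angle, whatever the lens; pixels are square), "cx", "cy" (the principal point, pixels), "R" (3x3) and "t" (3): a world point X has camera coordinates R X + t. Camera axes: x right, y down, z forward; pixel columns grow to the right and rows downward; lengths in mm; the calibration is good to about 2 mm. A picture is of the moment at which its call begins. There is no depth.
- sign_off(): hands the job in; it is judged then, once.
The state is a dict: "clock": time; "qpos": joint angles; "qvel": joint speeds; "joint_efforts": joint torques, N m; "eef_pos": TCP position; "tcp_rot": TCP orientation; "contact_force": force on the tool from outside, world axes, zero at the start; "wrist_torque": the same for the moment, N m; "opening": opening from 0.0 (shut) to 1.0 (fully open); "grasp_force": force on a finger pad.
Only numpy, scipy, OpenCV 4.12 (cv2) and the standard library are available. Lean on these libraries where they do the work, as an engineer would, in place of code of your own. Each camera call takes 0.05 s, during which the arm holds its last target. There are 200 camera calls.

### The job

The four parts in the grey rack lie in the order in which they came out of the opened drive; they go back in the other way round, so move all of them into the green rack in reverse order: the part now leftmost goes into the rightmost slot, the second from the left into the second from the right, and so on. Set each one down on the floor of its slot, centred in it and lying along it (the red standoff standing upright), as it does now, and leave them all there.

Things in the scene. Friction and masses are not known exactly. Their poses are not given: they have to be found in the camera images.
- grey_rack: Grey four-slot comb rack, fixed, 120 x 254 x 16 mm; holds the parts at the start. Slot centres at rack y = +93, +31, -31, -93 mm, x = 0; slot floor 5 mm above the bench, 58 wide, 112 long. Walls front and back 16 high; dividers 14 high, the middle 46 mm (in x) open for fingers. Origin under its centre at bench level, x away from robot, y to its left, turned up to 0.12 rad.
- green_rack: Green four-slot comb rack, fixed, 120 x 254 x 16 mm, empty at the start, nearer or farther than the grey one. Slot centres at rack y = +93, +31, -31, -93 mm, x = 0; slot floor 5 mm above the bench, 58 wide, 112 long. Walls front and back 16 high; dividers 14 high, the middle 46 mm (in x) open for fingers. Origin under its centre at bench level, x away from robot, y to its left, turned up to 0.12 rad.
- fuse_centre (a point): White cartridge fuse, lying, 22 wide (x) x 76 long (y) x 22 high, mm. Loose. Point: its centre, half-way up; z up. At the start it lies along its slot, its y along the rack's x within about 0.1 rad.
- capacitor_centre (a point): Yellow film capacitor, lying, body 22 to 25 wide (x) x 50 long (y) x 25 high, thin wire leads at both ends make it 100 long, mm. Loose. Point: its centre, half-way up; z up. At the start it lies along its slot, its y along the rack's x within about 0.1 rad.
- clip_centre (a point): Blue cable clamp, lying, 62 long (y) x 19 high, mm; 18 wide (x) in its lower 9 mm, about 14 wide above, so pinch it low. Loose. Point: its centre, half-way up; z up. At the start it lies along its slot, its y along the rack's x within about 0.1 rad.
- standoff_centre (a point): Dark red round standoff insulator, standing upright, 38 diameter x 41 high, mm. Loose. Point: its centre, half-way up; z up.
- tag_fuse: White tag (40 x 12 x 16 mm high) fixed to the front wall of the grey rack at the slot where the fuse starts, at rack x = -66 mm; it stays and goes on showing where that part came from. Origin under its centre, axes as the rack's.
- tag_capacitor: Yellow tag (40 x 12 x 16 mm high) fixed to the front wall of the grey rack at the slot where the capacitor starts, at rack x = -66 mm; it stays and goes on showing where that part came from. Origin under its centre, axes as the rack's.
- tag_clip: Blue tag (40 x 12 x 16 mm high) fixed to the front wall of the grey rack at the slot where the clip starts, at rack x = -66 mm; it stays and goes on showing where that part came from. Origin under its centre, axes as the rack's.
- tag_standoff: Red tag (40 x 12 x 16 mm high) fixed to the front wall of the grey rack at the slot where the standoff starts, at rack x = -66 mm; it stays and goes on showing where that part came from. Origin under its centre, axes as the rack's.
Things that resemble listed ones, but are neither listed nor needed, are in the scene too. What is shaped like the part that bears capacitor_centre but turquoise is not meant. Leave any brown look-alike of the part that bears fuse_centre alone.

How it is judged:
By the outcome, as a careful person would: the job done as asked, in the order asked, and still so for the second after the job is handed in, with the robot touching nothing.
It also fails if it takes over 101 s, if anything falls off the work surface, if the arm or the gripper's body presses on something with over 40 N, if the wrist force passes 120 N, or if a joint passes its speed limit or range.

## Working session

There is one attempt and no reset: what is moved stays moved. The work goes in short steps, Python scripts to look and compute and a tool call to move; the robot and the scene stay as the last step left them, time stands still between calls to the robot, and variables do not carry over. Pictures are saved under pics/ and viewed, at most 14 in all, crops included, and the job is handed in when it is done.

Besides the shell and the picture viewer there is one more tool, called after ">>>" as name([rows], argument=value, ...), one row to a line, values as JSON. step_arm: Moves the arm, as the interface text tells. Its arguments: {"type":"object","properties":{"motion":{"type":"array","items":{"type":"object","properties":{"claw":{"type":"number"},"delta_pos":{"type":"array","items":{"type":"number"}},"turn":{"type":"number"}}}},"force":{"type":"number"}},"required":["motion"]}

```bash
mkdir -p pics; ls; python3 - <<'E'
from rig import *
import cv2
s=sense();print(s)
for n in("scene","side","wrist"):
    f=grab_frame(n);cv2.imwrite(f"pics/{n}0.png",f["img"][:,:,::-1]);print(n,f["vertical_fov"],f["cx"],f["cy"],f["R"],f["t"])
E
```

```text
pics
{'clock': 0.0, 'qpos': array([-2.41307272e-03,  3.53601712e-01,  1.63414990e+00,  1.81778872e-05,
        1.15519130e+00, -2.45028954e-03]), 'qvel': array([ 0.00099358,  0.00164358, -0.00096751,  0.00027843, -0.00036327,
       -0.00040888]), 'joint_efforts': array([-2.03471049e-03, -6.05236173e+01, -3.42063046e+01, -2.62302356e-04,
        9.48130677e-03,  3.61521288e-06]), 'eef_pos': array([ 6.24531155e+02, -1.47142141e-03,  2.38583928e+02]), 'tcp_rot': array([-3.14024245e+00, -1.99289733e-05,  1.57082618e+00]), 'contact_force': array([-0.14900676, -0.05902118, -1.02038721]), 'wrist_torque': array([ 0.00416037, -0.03831776, -0.04299362]), 'grasp_force': 0.0, 'opening': 0.9976323800997037}
scene 46.27421015936906 252.70318186549778 190.9442546198855 [[-0.76759678 -0.64071841  0.01658631]
 [-0.27067696  0.30060322 -0.91453359]
 [ 0.58097261 -0.70648257 -0.40416977]] [405.21883325 212.67332321 616.46420107]
side 56.82894702063699 249.27583590703856 192.85825405833245 [[-0.66148326 -0.74995905 -0.00115208]
 [-0.63776336  0.56333069 -0.52527749]
 [ 0.39458561 -0.34672751 -0.85093022]] [367.46842113 418.07247525 665.86954718]
wrist 66.10603896800156 257.6481846441188 191.99293553817682 [[ 9.99999273e-01 -4.73215941e-04 -1.10932222e-03]
 [-1.44224858e-04 -9.60127956e-01  2.79560884e-01]
 [-1.19738394e-03 -2.79560521e-01 -9.60127326e-01]] [-625.38076828  -35.94538832  378.90273774]
```

View pics/scene0.png

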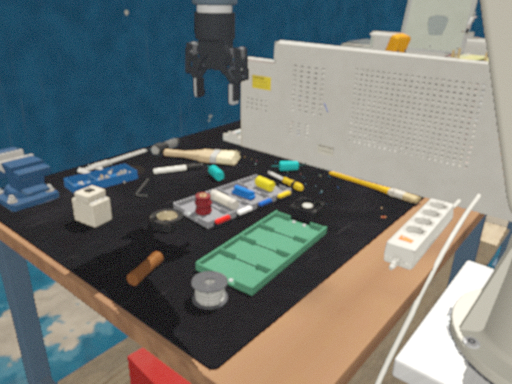

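View pics/wrist0.png

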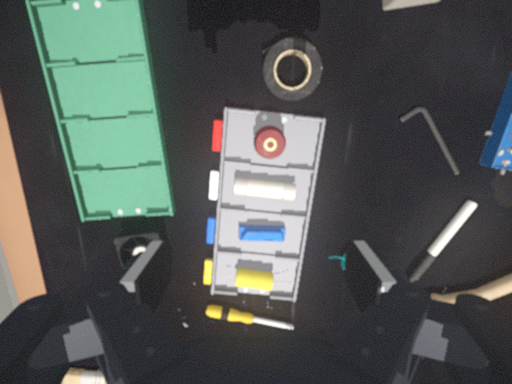

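View pics/side0.png

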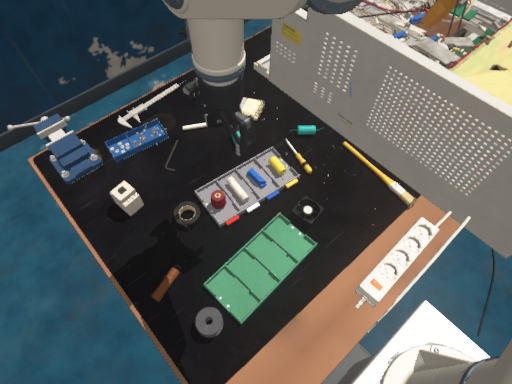

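The wrist view looks almost straight down, with +y up and +x right. The grey rack spans (211–326, 108–300) and holds, from left to right, standoff, fuse, clip, capacitor. The green rack is nearer the robot, at (30–172, 0–218). The other two views agree.

```bash
cat > h.py <<'E'
from rig import *
import cv2, numpy as np
def cast(f,uv,z):
    uv=np.asarray(uv,float).reshape(-1,2); h=f["img"].shape[0]
    F=h/2/np.tan(np.radians(f["vertical_fov"])/2)
    d=np.c_[(uv[:,0]-f["cx"])/F,(uv[:,1]-f["cy"])/F,np.ones(len(uv))]@f["R"]
    C=-f["R"].T@f["t"]
    return (C+d*((z-C[2])/d[:,2])[:,None])[:,:2]
def hsv(f): return cv2.cvtColor(f["img"],cv2.COLOR_RGB2HSV)
RANGE={"standoff":[((0,120,60),(8,255,190)),((172,120,60),(180,255,190))],"fuse":[((0,0,195),(40,70,255))],
"clip":[((100,130,60),(118,255,255))],"capacitor":[((22,130,120),(32,255,255))],"green":[((60,70,50),(85,255,255))],"grey":[((105,0,100),(140,45,215))]}
Z={"standoff":30,"fuse":16,"clip":14,"capacitor":17.5,"green":16,"grey":16}
def blobs(f,n,amin=150):
    H=hsv(f); m=sum(cv2.inRange(H,*r) for r in RANGE[n]).astype(np.uint8)
    m=cv2.morphologyEx(m,cv2.MORPH_OPEN,np.ones((3,3)))
    if n in("green","grey"): m=cv2.morphologyEx(m,cv2.MORPH_CLOSE,np.ones((5,5)))
    out=[]
    for c in cv2.findContours(m,cv2.RETR_EXTERNAL,cv2.CHAIN_APPROX_NONE)[0]:
        a=cv2.contourArea(c)
        if a<amin: continue
        P=cast(f,c,Z[n]).astype(np.float32); (x,y),(w,h),ang=cv2.minAreaRect(P)
        if w<h: w,h,ang=h,w,ang-90
        out.append((int(a),c.reshape(-1,2).mean(0).round().astype(int).tolist(),(round(x,1),round(y,1)),(round(w,1),round(h,1)),round(ang%180,2)))
    return sorted(out,reverse=True)[:5]
def look(names=RANGE,save=None,cam="wrist"):
    f=grab_frame(cam)
    if save: cv2.imwrite(f"pics/{save}.png",f["img"][:,:,::-1])
    for n in names:
        for b in blobs(f,n): print(n,*b)
    return f
E
python3 - <<'E'
from h import *
f=look(); H=hsv(f)
for u,v in[(230,120),(300,140),(226,250),(100,100),(60,60),(265,190),(262,234),(255,280),(217,135),(214,185),(320,150),(268,130)]: print(u,v,H[v,u])
g=look(["green"],cam="side")
E
```

```text
fuse 929 [264, 190] (634.0, -30.2) (79.7, 21.5) 173.59
fuse 493 [453, 229] (879.8, -83.7) (85.0, 12.2) 60.43
fuse 266 [84, 380] (355.9, -335.3) (63.4, 13.9) 0.03
fuse 248 [497, 291] (959.6, -177.8) (42.5, 16.9) 26.46
fuse 209 [214, 185] (570.2, -23.4) (35.9, 11.5) 83.04
clip 1252 [501, 130] (908.3, 49.1) (106.6, 35.9) 103.46
clip 310 [260, 234] (630.6, -90.5) (57.2, 17.0) 178.41
clip 173 [210, 230] (562.6, -86.5) (36.2, 10.5) 87.17
capacitor 317 [254, 276] (621.2, -152.7) (47.6, 16.5) 170.5
capacitor 248 [240, 317] (599.6, -217.4) (35.5, 21.4) 171.99
capacitor 169 [214, 311] (561.8, -209.6) (22.8, 21.9) 177.98
green 23171 [104, 103] (448.5, 57.2) (252.2, 127.3) 93.48
grey 1061 [83, 341] (362.4, -261.0) (64.9, 59.6) 102.58
grey 850 [430, 340] (884.1, -259.6) (66.6, 50.0) 81.02
grey 155 [300, 245] (677.2, -100.8) (57.0, 25.7) 83.14
230 120 [140   4 213]
300 140 [130   4 215]
226 250 [143   8 124]
100 100 [ 76  87 202]
60 60 [ 75  96 141]
265 190 [  0   0 255]
262 234 [105 142 255]
255 280 [ 29 140 255]
217 135 [  1 157 255]
214 185 [  0   0 255]
320 150 [145  10 161]
268 130 [  0 107 172]
green 5661 [260, 266] (444.7, 59.8) (257.4, 123.6) 94.03
```

>>> step_arm([
  {"turn": 0.12,"claw": 48},
  {"turn": 0.12},
  {"turn": 0.12},
  {"turn": 0.12},
  {"turn": 0.12},
  {"turn": 0.12},
  {"turn": 0.12},
  {"turn": 0.12},
])

```text
schema error: expected keys claw, delta_pos, turn
```

>>> step_arm([
  {"turn": 0.12},
  {"turn": 0.12},
  {"turn": 0.12},
  {"turn": 0.12},
  {"turn": 0.12},
  {"turn": 0.12},
  {"delta_pos": [-25,0,0]},
  {"delta_pos": [-25,0,0]},
])

```text
schema error: expected keys claw, delta_pos, turn
```

```bash
sed -i 's/"grey":\[((105,0,100),(140,45,215))\]/"grey":[((0,0,100),(180,30,240))]/; s/((0,120,60),(8,255,190)),((172,120,60),(180,255,190))/((0,90,40),(8,255,230)),((165,90,40),(180,255,230))/' h.py
python3 - <<'E'
from h import *
s=sense();print(s["clock"],s["eef_pos"],s["tcp_rot"],s["opening"],s["qpos"],s["contact_force"])
f=look(save="w1")
print("cam",-f["R"].T@f["t"])
E
```

```text
0.25 [ 6.24801368e+02 -9.66396942e-03  2.38910551e+02] [-3.14090596e+00 -2.00589556e-05  1.57075943e+00] 1.0041758077273815 [-2.42609907e-03  3.53377927e-01  1.63371337e+00  2.01320743e-05
  1.15518809e+00 -2.39734402e-03] [-0.02783179 -0.07327959 -0.3829601 ]
standoff 410 [269, 142] (638.9, 31.6) (33.2, 32.5) 89.97
fuse 923 [264, 190] (634.1, -30.2) (79.9, 21.4) 173.76
fuse 492 [453, 228] (879.9, -83.6) (85.1, 12.3) 60.4
fuse 280 [84, 380] (355.3, -334.4) (65.0, 15.8) 0.01
fuse 250 [498, 290] (960.1, -177.6) (42.9, 16.8) 26.42
fuse 204 [213, 184] (570.4, -23.4) (35.5, 11.3) 87.33
clip 1284 [501, 131] (908.4, 48.0) (104.3, 37.2) 103.47
clip 295 [263, 235] (630.8, -90.8) (57.0, 15.8) 179.99
clip 172 [210, 230] (562.8, -86.6) (36.2, 10.5) 87.17
capacitor 311 [254, 276] (621.3, -152.9) (47.9, 16.4) 170.37
capacitor 243 [239, 317] (600.0, -217.7) (35.3, 21.3) 170.92
capacitor 170 [214, 311] (562.4, -209.1) (22.8, 21.8) 166.15
green 23105 [104, 105] (449.1, 57.7) (252.5, 126.9) 93.98
grey 17400 [264, 203] (632.3, -62.0) (255.7, 122.6) 83.88
grey 1058 [82, 342] (361.9, -261.4) (64.5, 61.2) 102.59
grey 887 [431, 341] (886.9, -261.4) (65.2, 55.9) 79.86
grey 690 [5, 286] (278.4, -172.5) (122.0, 23.5) 76.25
grey 610 [140, 266] (464.1, -134.9) (92.9, 24.4) 59.54
cam [625.95970804  71.11777168 373.45486543]
```

View pics/w1.png

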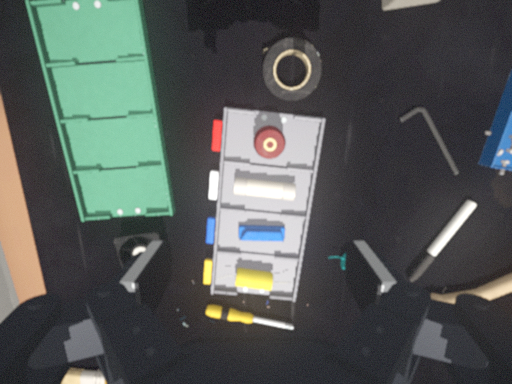

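The picture is unchanged because both calls were refused: every key has to be given in every row. I'll resend them.

>>> step_arm([
  {"turn": 0.12,"claw": 48,"delta_pos": [0,0,0]},
  {"turn": 0.12,"claw": 48,"delta_pos": [0,0,0]},
  {"turn": 0.12,"claw": 48,"delta_pos": [0,0,0]},
  {"turn": 0.12,"claw": 48,"delta_pos": [0,0,0]},
  {"turn": 0.12,"claw": 48,"delta_pos": [0,0,0]},
  {"turn": 0.12,"claw": 48,"delta_pos": [0,0,0]},
  {"turn": 0.12,"claw": 48,"delta_pos": [0,0,0]},
  {"turn": 0.12,"claw": 48,"delta_pos": [0,0,0]},
])

```text
clock: 0.97
eef_pos: [624.9, -0.0, 239.2]
tcp_rot: [-3.141, 0.0, 0.605]
contact_force: [-0.8, 0.1, -1.0]
opening: 0.561
grasp_force: 0.0
```

>>> step_arm([
  {"turn": 0.12,"claw": 48,"delta_pos": [0,0,0]},
  {"turn": 0.12,"claw": 48,"delta_pos": [0,0,0]},
  {"turn": 0.12,"claw": 48,"delta_pos": [0,0,0]},
  {"turn": 0.12,"claw": 48,"delta_pos": [0,0,0]},
  {"turn": 0.12,"claw": 48,"delta_pos": [0,0,0]},
  {"turn": 0.12,"claw": 48,"delta_pos": [0,0,0]},
  {"turn": 0,"claw": 48,"delta_pos": [-25,0,0]},
  {"turn": 0,"claw": 48,"delta_pos": [-25,0,0]},
])

```text
clock: 1.63
eef_pos: [575.3, 5.4, 238.9]
tcp_rot: [3.142, -0.0, -0.11]
contact_force: [-0.6, 1.0, -0.2]
opening: 0.56
grasp_force: 0.0
```

```bash
python3 - <<'E'
from h import *
s=sense();print(s["clock"],s["eef_pos"],s["tcp_rot"],s["opening"],s["qpos"],s["contact_force"])
f=look(save="w2")
print("cam",-f["R"].T@f["t"])
E
```

```text
1.6333 [575.30868026   5.39376598 238.88243452] [ 3.14157874e+00 -7.08848911e-05 -1.10269567e-01] 0.5599375514394387 [ 6.78082519e-03  2.76664963e-01  1.74230731e+00 -2.45187925e-05
  1.12255161e+00  1.68785735e+00] [-0.55213296  0.9696661  -0.22499737]
standoff 666 [229, 119] (637.0, 30.8) (35.2, 29.6) 83.65
fuse 1157 [282, 116] (630.8, -29.9) (83.3, 20.0) 174.54
fuse 480 [40, 6] (775.8, 215.8) (49.8, 14.2) 96.62
fuse 428 [387, 373] (236.1, -158.0) (62.8, 35.4) 42.89
fuse 273 [282, 171] (567.7, -23.9) (34.7, 13.9) 84.22
fuse 204 [360, 238] (465.7, -118.3) (23.5, 21.1) 178.75
clip 1686 [17, 312] (399.4, 381.5) (151.9, 58.4) 132.84
clip 456 [334, 114] (628.2, -89.1) (54.6, 15.0) 178.06
clip 187 [332, 172] (559.1, -86.2) (36.3, 8.9) 83.65
capacitor 419 [388, 117] (617.8, -152.1) (43.4, 14.9) 171.59
capacitor 389 [445, 129] (597.1, -218.5) (36.0, 19.0) 169.58
capacitor 252 [436, 160] (559.7, -210.7) (23.4, 19.2) 173.65
capacitor 233 [382, 172] (552.6, -145.9) (37.5, 10.1) 83.65
green 10685 [225, 255] (445.8, 58.6) (253.8, 129.6) 93.74
grey 22949 [310, 111] (629.4, -62.1) (254.1, 124.7) 83.66
grey 806 [54, 7] (769.7, 204.8) (75.0, 17.9) 83.66
grey 491 [376, 359] (265.9, -141.7) (46.6, 41.2) 97.62
grey 446 [323, 253] (449.7, -69.4) (68.8, 20.0) 12.86
grey 421 [193, 253] (468.7, 107.0) (67.7, 21.0) 155.62
cam [646.83789461  -2.18319662 373.38128511]
```

View pics/w2.png

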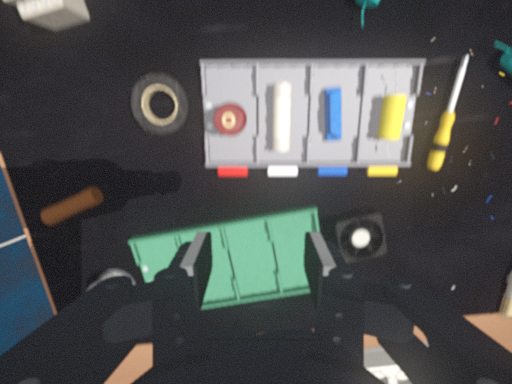

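The wrist camera is now right over the grey rack. The standoff is at (230,119), fuse (282,116), clip (334,114) and capacitor (390,117). Before descending I'll check whether the end walls are also open in the middle, and move over the standoff meanwhile.

>>> step_arm([
  {"turn": 0,"claw": 50,"delta_pos": [30,-16,30]},
  {"turn": 0,"claw": 50,"delta_pos": [29.5,-16.5,30]},
  {"turn": 0,"claw": 50,"delta_pos": [0,0,0]},
])

```text
clock: 1.93
eef_pos: [634.3, 30.7, 178.1]
tcp_rot: [3.141, 0.005, -0.109]
contact_force: [-1.7, 0.0, 0.1]
opening: 0.588
grasp_force: 0.0
```

```bash
python3 - <<'E'
from h import *
s=sense();print(s["clock"],s["eef_pos"],s["tcp_rot"])
f=look(["standoff","fuse","clip","grey"])
print("cam",-f["R"].T@f["t"])
i=f["img"][60:260,130:430,::-1];cv2.imwrite("pics/w3.png",cv2.resize(i,(800,533),interpolation=cv2.INTER_CUBIC))
E
```

```text
1.9333 [634.29472454  30.74075444 178.06131338] [ 3.14146915  0.00471168 -0.1085852 ]
standoff 749 [258, 178] (639.2, 30.5) (39.4, 34.3) 154.85
fuse 1344 [318, 173] (630.4, -30.5) (80.2, 20.0) 173.65
fuse 1309 [22, 25] (800.6, 229.8) (49.1, 32.7) 98.13
fuse 954 [44, 39] (789.2, 219.1) (51.3, 44.7) 98.08
fuse 260 [315, 229] (570.3, -24.4) (36.3, 10.6) 83.74
clip 887 [15, 327] (479.8, 351.1) (81.2, 36.0) 120.52
clip 694 [376, 168] (630.9, -90.6) (59.3, 18.2) 178.58
clip 237 [372, 230] (562.0, -86.8) (36.8, 9.5) 83.74
grey 28034 [350, 165] (631.1, -62.5) (253.5, 123.1) 84.04
grey 1848 [65, 35] (787.5, 191.3) (51.9, 50.1) 173.76
grey 880 [128, 365] (408.3, 217.8) (89.7, 30.7) 137.04
grey 464 [325, 253] (540.5, -35.5) (59.3, 17.3) 13.06
grey 438 [190, 253] (557.3, 116.4) (58.9, 16.8) 154.78
cam [706.48937631  23.21255221 312.2522221 ]
```

View pics/w3.png

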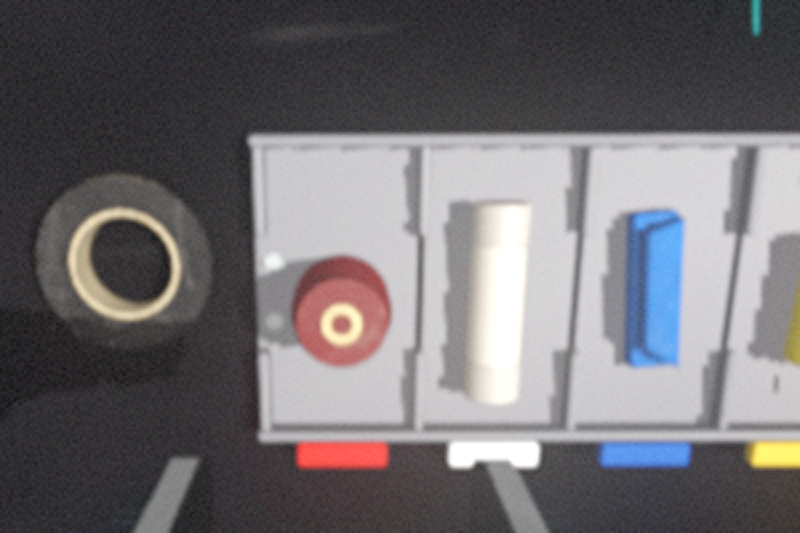

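The crop shows the end walls open in the middle as well, so the fingers fit. Descending onto the standoff.

>>> step_arm([
  {"turn": 0,"claw": 50,"delta_pos": [0,0,40]},
  {"turn": 0,"claw": 50,"delta_pos": [0,0,40]},
  {"turn": 0,"claw": 50,"delta_pos": [0,0,40]},
  {"turn": 0,"claw": 50,"delta_pos": [0,0,30]},
  {"turn": 0,"claw": 50,"delta_pos": [0,0,11]},
  {"turn": 0,"claw": 50,"delta_pos": [0,0,0]},
])

```text
clock: 2.48
eef_pos: [631.1, 28.9, 21.3]
tcp_rot: [3.141, 0.004, -0.109]
contact_force: [0.9, -0.0, 0.7]
opening: 0.587
grasp_force: 0.0
```

>>> step_arm([
  {"turn": 0,"claw": 30,"delta_pos": [0,0,0]},
  {"turn": 0,"claw": 30,"delta_pos": [0,0,0]},
  {"turn": 0,"claw": 30,"delta_pos": [0,0,0]},
  {"turn": 0,"claw": 30,"delta_pos": [0,0,0]},
], force=40)

```text
clock: 2.82
eef_pos: [634.3, 29.3, 25.1]
tcp_rot: [-3.141, -0.003, -0.109]
contact_force: [0.6, 0.3, -0.7]
opening: 0.428
grasp_force: 40.0
```

>>> step_arm([
  {"turn": 0,"claw": 30,"delta_pos": [0,0,-15]},
  {"turn": 0,"claw": 30,"delta_pos": [0,0,-30]},
  {"turn": 0,"claw": 30,"delta_pos": [0,0,-30]},
  {"turn": 0,"claw": 30,"delta_pos": [0,0,-30]},
  {"turn": -0.0875,"claw": 30,"delta_pos": [0,0,-20]},
  {"turn": -0.0875,"claw": 30,"delta_pos": [0,0,0]},
])

```text
clock: 3.32
eef_pos: [636.2, 29.3, 154.4]
tcp_rot: [3.141, -0.009, 0.07]
contact_force: [1.7, 0.0, -0.4]
opening: 0.432
grasp_force: 40.1
```

>>> step_arm([
  {"turn": 0,"claw": 30,"delta_pos": [-27,7.5,0]},
  {"turn": 0,"claw": 30,"delta_pos": [-27,7.5,0]},
  {"turn": 0,"claw": 30,"delta_pos": [-27,7.5,0]},
  {"turn": 0,"claw": 30,"delta_pos": [-27,7.5,0]},
  {"turn": 0,"claw": 30,"delta_pos": [-27,7.5,0]},
  {"turn": 0,"claw": 30,"delta_pos": [-27,7.5,0]},
  {"turn": 0,"claw": 30,"delta_pos": [-27,7.5,0]},
  {"turn": 0,"claw": 30,"delta_pos": [0,0,0]},
])

```text
clock: 3.98
eef_pos: [442.8, -36.4, 148.3]
tcp_rot: [-3.142, 0.003, 0.065]
contact_force: [-0.4, 0.0, -1.7]
opening: 0.431
grasp_force: 40.2
```

```bash
python3 - <<'E'
from h import *
s=sense();print(s["clock"],s["eef_pos"],s["tcp_rot"],s["opening"])
f=look(["standoff","green"],save="w4")
print("cam",-f["R"].T@f["t"])
E
```

```text
3.9833 [442.79554412 -36.37153703 148.27540331] [-3.14154348  0.00328006  0.06523639] 0.43142090140665873
standoff 5748 [258, 249] (382.4, -40.4) (98.5, 71.5) 4.12
green 32313 [149, 166] (447.5, 58.3) (254.1, 121.8) 93.71
cam [515.05817042 -31.52138514 282.54552481]
```

View pics/w4.png

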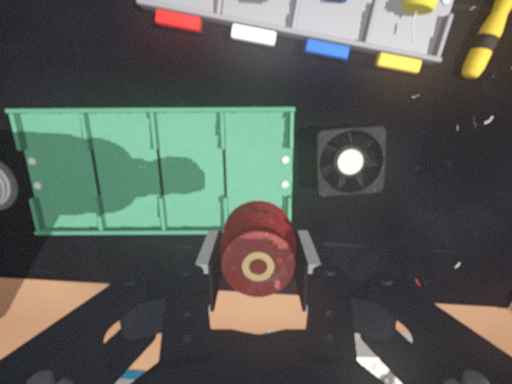

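The green rack is fully visible at (10–295, 108–235) and the standoff is gripped upright, its top ring at (258,266). I'll compute its offset from the TCP.

```bash
python3 - <<'E'
from h import *
s=sense();f=grab_frame("wrist");print(s["eef_pos"],s["tcp_rot"])
dz=s["eef_pos"][2]-25.1
p=cast(f,[258,266],46+dz)[0]; print("standoff",p)
f2=grab_frame("scene");print(blobs(f2,"standoff"))
from math import *
gx,gy,t=447,58.2,0.065
for k in(93,31,-31,-93): print(k,gx-sin(t)*k,gy+cos(t)*k)
yaw=s["tcp_rot"][2]; d=np.array([gx+sin(t)*93,gy-cos(t)*93])-p
print("tool dxy",d@[cos(yaw),sin(yaw)],d@[sin(yaw),-cos(yaw)],"dyaw",t-yaw)
E
```

```text
[445.82462036 -36.07174958 148.83901342] [ 3.14149166e+00 -1.80992554e-05  6.46707869e-02]
standoff [451.4838834 -35.732058 ]
[(1331, [154, 371], (347.2, 403.4), (89.3, 45.4), 0.12), (171, [300, 164], (621.1, -314.8), (191.7, 40.8), 113.77)]
93 440.9592557883652 151.003606661431
31 444.9864185961217 89.13453555381034
-31 449.0135814038783 27.265464446189668
-93 453.0407442116348 -34.603606661431
tool dxy 1.626533285498894 -1.0254791458509271 dyaw 0.00032921310276373683
```

>>> step_arm([
  {"turn": 0,"claw": 30,"delta_pos": [2,-1,20]},
  {"turn": 0,"claw": 30,"delta_pos": [0,0,30]},
  {"turn": 0,"claw": 30,"delta_pos": [0,0,30]},
  {"turn": 0,"claw": 30,"delta_pos": [0,0,25]},
  {"turn": 0,"claw": 30,"delta_pos": [0,0,10]},
  {"turn": 0,"claw": 30,"delta_pos": [0,0,5]},
  {"turn": 0,"claw": 30,"delta_pos": [0,0,0]},
  {"turn": 0,"claw": 30,"delta_pos": [0,0,0]},
])

```text
clock: 4.8
eef_pos: [450.9, -34.4, 28.8]
tcp_rot: [3.141, -0.001, 0.066]
contact_force: [-0.5, 0.1, -0.4]
opening: 0.43
grasp_force: 40.2
```

>>> step_arm([
  {"turn": 0,"claw": 30,"delta_pos": [0,0,1.5]},
  {"turn": 0,"claw": 30,"delta_pos": [0,0,1]},
  {"turn": 0,"claw": 30,"delta_pos": [0,0,0]},
  {"turn": 0,"claw": 30,"delta_pos": [0,0,0]},
])

```text
clock: 5.13
eef_pos: [450.2, -34.5, 26.1]
tcp_rot: [3.141, -0.001, 0.066]
contact_force: [-0.2, 0.1, 0.2]
opening: 0.431
grasp_force: 40.2
```

>>> step_arm([
  {"turn": 0,"claw": 30,"delta_pos": [-2,0,0.7]},
  {"turn": 0,"claw": 30,"delta_pos": [0,0,0.7]},
  {"turn": 0,"claw": 30,"delta_pos": [0,0,0]},
  {"turn": 0,"claw": 30,"delta_pos": [0,0,0]},
])

```text
clock: 5.47
eef_pos: [447.7, -34.6, 24.7]
tcp_rot: [3.142, 0.0, 0.066]
contact_force: [-3.4, -0.4, 11.6]
opening: 0.433
grasp_force: 41.8
```

>>> step_arm([
  {"turn": 0,"claw": 52,"delta_pos": [0,0,0]},
  {"turn": 0,"claw": 52,"delta_pos": [0,0,0]},
  {"turn": 0,"claw": 52,"delta_pos": [0,0,-15]},
  {"turn": 0,"claw": 52,"delta_pos": [0,0,-30]},
  {"turn": 0,"claw": 50,"delta_pos": [0,0,-30]},
  {"turn": 0.0875,"claw": 42,"delta_pos": [0,0,-30]},
  {"turn": 0.0875,"claw": 42,"delta_pos": [0,0,-20]},
  {"turn": 0,"claw": 42,"delta_pos": [0,0,0]},
])

```text
clock: 6.13
eef_pos: [450.2, -34.8, 152.9]
tcp_rot: [-3.141, -0.006, -0.114]
contact_force: [0.8, 0.2, 0.3]
opening: 0.491
grasp_force: 0.0
```

>>> step_arm([
  {"turn": 0,"claw": 42,"delta_pos": [26,-3.5,0]},
  {"turn": 0,"claw": 42,"delta_pos": [26,-3.5,0]},
  {"turn": 0,"claw": 42,"delta_pos": [26,-3.5,0]},
  {"turn": 0,"claw": 42,"delta_pos": [26,-3.5,0]},
  {"turn": 0,"claw": 42,"delta_pos": [26,-3.5,0]},
  {"turn": 0,"claw": 42,"delta_pos": [26,-3.5,0]},
  {"turn": 0,"claw": 42,"delta_pos": [26,-3.5,0]},
  {"turn": 0,"claw": 42,"delta_pos": [0,0,0]},
])

```text
clock: 6.8
eef_pos: [635.6, -30.0, 148.3]
tcp_rot: [-3.141, -0.003, -0.108]
contact_force: [-0.3, 0.2, 0.5]
opening: 0.491
grasp_force: 0.0
```

```bash
cat >> h.py <<'E'
from math import sin,cos
def state():
    s=sense();print(round(s["clock"],2),s["eef_pos"].round(1),s["tcp_rot"].round(3),"open",round(s["opening"]*85.4,1),s["contact_force"].round(1));return s
def go(s,xy,yaw):
    y0=s["tcp_rot"][2];d=np.asarray(xy)-s["eef_pos"][:2]
    print("to",np.round(xy,1),"tool dxy",round(d@[cos(y0),sin(y0)],1),round(d@[sin(y0),-cos(y0)],1),"turn",round(y0-yaw,3))
E
python3 - <<'E'
from h import *
look(["fuse","clip","standoff"]);s=state();go(s,(632,-30.2),-.11)
E
```

```text
fuse 1685 [258, 189] (630.8, -29.4) (80.3, 20.5) 173.22
fuse 345 [260, 250] (570.3, -24.9) (36.0, 11.0) 83.79
fuse 285 [476, 156] (642.8, -230.4) (47.4, 5.8) 166.72
clip 838 [322, 183] (631.1, -89.8) (59.4, 16.4) 178.8
6.85 [632.9 -30.  147.8] [-3.142 -0.    -0.108] open 42.3 [-0.6 -0.  -0.3]
to [632.  -30.2] tool dxy -0.9 0.3 turn 0.002
```

>>> step_arm([
  {"turn": 0,"claw": 42,"delta_pos": [-1,0,28]},
  {"turn": 0,"claw": 42,"delta_pos": [0,0,30]},
  {"turn": 0,"claw": 42,"delta_pos": [0,0,30]},
  {"turn": 0,"claw": 42,"delta_pos": [0,0,25]},
  {"turn": 0,"claw": 42,"delta_pos": [0,0,12]},
  {"turn": 0,"claw": 42,"delta_pos": [0,0,6]},
  {"turn": 0,"claw": 42,"delta_pos": [0,0,0]},
  {"turn": 0,"claw": 42,"delta_pos": [0,0,0]},
])

```text
clock: 7.52
eef_pos: [630.7, -30.0, 18.9]
tcp_rot: [-3.142, -0.001, -0.109]
contact_force: [1.5, -0.4, 0.5]
opening: 0.493
grasp_force: 0.0
```

>>> step_arm([
  {"turn": 0,"claw": 42,"delta_pos": [0,0,2]},
  {"turn": 0,"claw": 42,"delta_pos": [0,0,0]},
  {"turn": 0,"claw": 12,"delta_pos": [0,0,0]},
  {"turn": 0,"claw": 12,"delta_pos": [0,0,0]},
  {"turn": 0,"claw": 12,"delta_pos": [0,0,0]},
  {"turn": 0,"claw": 12,"delta_pos": [0,0,0]},
  {"turn": 0,"claw": 12,"delta_pos": [0,0,0]},
])

```text
clock: 8.1
eef_pos: [631.0, -30.0, 17.1]
tcp_rot: [-3.142, -0.001, -0.109]
contact_force: [-0.6, -0.1, 6.9]
opening: 0.22
grasp_force: 40.7
```

>>> step_arm([
  {"turn": 0,"claw": 34,"delta_pos": [0,0,0]},
  {"turn": 0,"claw": 34,"delta_pos": [0,0,1.5]},
  {"turn": 0,"claw": 34,"delta_pos": [0,0,1.2]},
  {"turn": 0,"claw": 34,"delta_pos": [0,0,0]},
])

```text
clock: 8.43
eef_pos: [630.1, -29.9, 13.0]
tcp_rot: [3.142, 0.001, -0.109]
contact_force: [-0.3, 0.8, 0.2]
opening: 0.396
grasp_force: 0.0
```

>>> step_arm([
  {"turn": 0,"claw": 12,"delta_pos": [0,0,0]},
  {"turn": 0,"claw": 12,"delta_pos": [0,0,0]},
  {"turn": 0,"claw": 12,"delta_pos": [0,0,0]},
  {"turn": 0,"claw": 12,"delta_pos": [0,0,0]},
])

```text
clock: 8.77
eef_pos: [630.4, -29.9, 13.4]
tcp_rot: [-3.142, 0.0, -0.109]
contact_force: [-0.3, -0.1, -0.5]
opening: 0.221
grasp_force: 39.6
```

>>> step_arm([
  {"turn": 0,"claw": 12,"delta_pos": [0,0,-15]},
  {"turn": 0,"claw": 12,"delta_pos": [0,0,-30]},
  {"turn": 0,"claw": 12,"delta_pos": [0,0,-30]},
  {"turn": 0,"claw": 12,"delta_pos": [0,0,-30]},
  {"turn": -0.087,"claw": 12,"delta_pos": [0,0,-20]},
  {"turn": -0.087,"claw": 12,"delta_pos": [0,0,0]},
])

```text
clock: 9.27
eef_pos: [633.1, -30.1, 143.4]
tcp_rot: [3.141, -0.007, 0.069]
contact_force: [0.5, 0.2, -0.4]
opening: 0.22
grasp_force: 39.2
```

>>> step_arm([
  {"turn": 0,"claw": 12,"delta_pos": [-25.5,-9.8,0]},
  {"turn": 0,"claw": 12,"delta_pos": [-25.5,-9.8,0]},
  {"turn": 0,"claw": 12,"delta_pos": [-25.5,-9.8,0]},
  {"turn": 0,"claw": 12,"delta_pos": [-25.5,-9.8,0]},
  {"turn": 0,"claw": 12,"delta_pos": [-25.5,-9.8,0]},
  {"turn": 0,"claw": 12,"delta_pos": [-25.5,-9.8,0]},
  {"turn": 0,"claw": 12,"delta_pos": [-25.5,-9.8,0]},
  {"turn": 0,"claw": 12,"delta_pos": [0,0,0]},
])

```text
clock: 9.93
eef_pos: [442.1, 27.6, 137.6]
tcp_rot: [-3.141, 0.005, 0.065]
contact_force: [-0.0, -0.5, -1.5]
opening: 0.222
grasp_force: 39.2
```

```bash
python3 - <<'E'
from h import *
Z["fuse"]=16+135-3
f=look(["green","fuse"],save="w5");s=state();go(s,(448,27.3),.065)
Z["standoff"]=30;print([b for b in blobs(f,"standoff")]); print(cast(f,[258,266],148))
E
```

```text
green 29366 [245, 174] (447.5, 58.1) (254.0, 122.1) 93.93
fuse 5239 [259, 252] (444.8, 26.8) (79.4, 19.1) 3.76
fuse 635 [335, 35] (541.5, 5.0) (17.6, 5.2) 83.7
fuse 510 [428, 167] (493.6, -41.8) (11.0, 11.0) 143.08
9.98 [445.1  27.3 138.3] [-3.141e+00  2.000e-03  6.600e-02] open 18.8 [ 0.7 -0.2 -0.6]
to [448.   27.3] tool dxy 2.8 0.2 turn 0.001
[(1383, [332, 183], (454.1, -36.9), (41.1, 33.3), 6.88)]
[[441.64626573  27.53700844]]
```

View pics/w5.png

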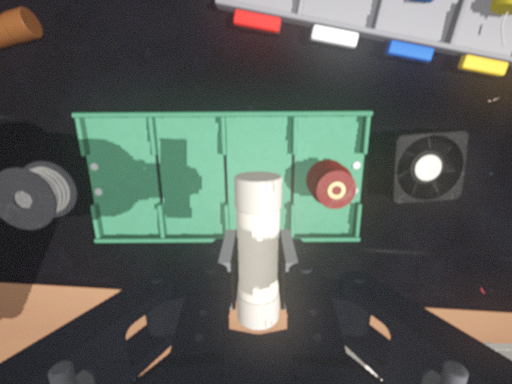

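The standoff stands well in the rightmost slot at (332,183), and the fuse is gripped straight. Lowering it into the second slot from the right.

>>> step_arm([
  {"turn": 0,"claw": 12,"delta_pos": [1.5,0,20]},
  {"turn": 0,"claw": 12,"delta_pos": [0,0,30]},
  {"turn": 0,"claw": 12,"delta_pos": [0,0,30]},
  {"turn": 0,"claw": 12,"delta_pos": [0,0,25]},
  {"turn": 0,"claw": 12,"delta_pos": [0,0,10]},
  {"turn": 0,"claw": 12,"delta_pos": [0,0,5]},
  {"turn": 0,"claw": 12,"delta_pos": [0,0,0]},
  {"turn": 0,"claw": 12,"delta_pos": [0,0,0]},
])

```text
clock: 10.65
eef_pos: [450.2, 27.0, 19.1]
tcp_rot: [3.142, -0.001, 0.065]
contact_force: [-1.1, -0.8, -0.7]
opening: 0.222
grasp_force: 39.2
```

>>> step_arm([
  {"turn": 0,"claw": 12,"delta_pos": [-1.5,0,2.5]},
  {"turn": 0,"claw": 12,"delta_pos": [0,0,1.5]},
  {"turn": 0,"claw": 12,"delta_pos": [0,0,1]},
  {"turn": 0,"claw": 12,"delta_pos": [0,0,0]},
  {"turn": 0,"claw": 12,"delta_pos": [0,0,0]},
])

```text
clock: 11.07
eef_pos: [448.0, 26.9, 13.7]
tcp_rot: [3.142, -0.001, 0.065]
contact_force: [0.3, 0.1, -1.8]
opening: 0.229
grasp_force: 39.2
```

>>> step_arm([
  {"turn": 0,"claw": 12,"delta_pos": [0,0,0.5]},
  {"turn": 0,"claw": 12,"delta_pos": [0,0,0.5]},
  {"turn": 0,"claw": 12,"delta_pos": [0,0,0]},
])

```text
clock: 11.32
eef_pos: [448.0, 27.0, 13.3]
tcp_rot: [-3.142, -0.0, 0.065]
contact_force: [-3.9, -0.4, 15.8]
opening: 0.225
grasp_force: 43.4
```

>>> step_arm([
  {"turn": 0,"claw": 42,"delta_pos": [0,0,0]},
  {"turn": 0,"claw": 42,"delta_pos": [0,0,0]},
  {"turn": 0,"claw": 42,"delta_pos": [0,0,-15]},
  {"turn": 0,"claw": 42,"delta_pos": [0,0,-30]},
  {"turn": 0,"claw": 42,"delta_pos": [0,0,-30]},
  {"turn": 0.088,"claw": 38,"delta_pos": [0,0,-30]},
  {"turn": 0,"claw": 38,"delta_pos": [0,0,-20]},
  {"turn": 0,"claw": 38,"delta_pos": [0,0,0]},
])

```text
clock: 11.98
eef_pos: [450.3, 27.1, 141.2]
tcp_rot: [-3.141, -0.006, -0.023]
contact_force: [1.4, -0.0, 0.5]
opening: 0.447
grasp_force: 0.0
```

>>> step_arm([
  {"turn": 0,"claw": 38,"delta_pos": [26,16.1,0]},
  {"turn": 0,"claw": 38,"delta_pos": [26,16.1,0]},
  {"turn": 0,"claw": 38,"delta_pos": [26,16.1,0]},
  {"turn": 0,"claw": 38,"delta_pos": [26,16.1,0]},
  {"turn": 0,"claw": 38,"delta_pos": [26,16.1,0]},
  {"turn": 0,"claw": 38,"delta_pos": [26,16.1,0]},
  {"turn": 0,"claw": 38,"delta_pos": [26,16.1,0]},
  {"turn": 0,"claw": 38,"delta_pos": [0,0,0]},
])

```text
clock: 12.65
eef_pos: [631.4, -92.8, 136.7]
tcp_rot: [3.14, -0.003, -0.024]
contact_force: [-0.5, -0.4, 0.1]
opening: 0.449
grasp_force: 0.0
```

```bash
python3 - <<'E'
from h import *
f=look(["clip","capacitor"]);s=state();go(s,(630.9,-90.3),-.025)
i=f["img"][120:260,180:380,::-1];cv2.imwrite("pics/w6.png",cv2.resize(i,(800,560),interpolation=cv2.INTER_CUBIC))
E
```

```text
clip 1046 [254, 189] (630.6, -89.8) (59.3, 15.8) 178.55
clip 340 [252, 259] (561.8, -85.6) (37.3, 10.9) 84.54
capacitor 710 [324, 200] (618.9, -152.9) (52.4, 17.5) 169.92
capacitor 598 [397, 218] (601.3, -220.5) (37.8, 18.5) 163.5
capacitor 326 [383, 255] (563.6, -210.9) (21.9, 19.2) 164.37
capacitor 301 [505, 324] (482.2, -343.7) (57.6, 9.7) 176.72
12.7 [628.8 -91.4 136.3] [ 3.141 -0.    -0.025] open 38.1 [-0.7  0.3 -0.1]
to [630.9 -90.3] tool dxy 2.1 -1.2 turn 0.0
```

View pics/w6.png

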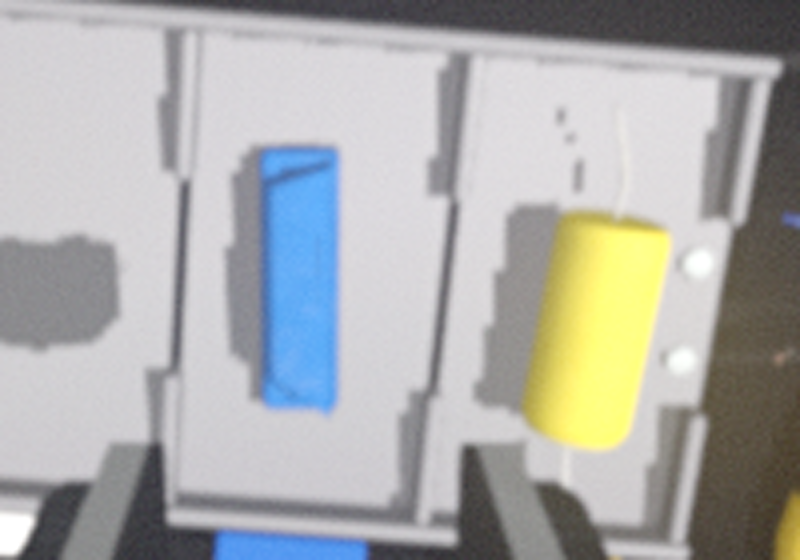

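The clip lies straight along the tool at crop (298,278). The capacitor in the next slot is tilted by about -0.17 rad.

>>> step_arm([
  {"turn": 0,"claw": 38,"delta_pos": [2,-1,20]},
  {"turn": 0,"claw": 38,"delta_pos": [0,0,30]},
  {"turn": 0,"claw": 38,"delta_pos": [0,0,30]},
  {"turn": 0,"claw": 38,"delta_pos": [0,0,24]},
  {"turn": 0,"claw": 38,"delta_pos": [0,0,10]},
  {"turn": 0,"claw": 38,"delta_pos": [0,0,5]},
  {"turn": 0,"claw": 38,"delta_pos": [0,0,0]},
  {"turn": 0,"claw": 38,"delta_pos": [0,0,0]},
])

```text
clock: 13.37
eef_pos: [629.7, -88.9, 19.4]
tcp_rot: [3.141, -0.001, -0.023]
contact_force: [0.9, -0.1, 0.5]
opening: 0.441
grasp_force: 0.0
```

>>> step_arm([
  {"turn": 0,"claw": 38,"delta_pos": [1,0.5,3]},
  {"turn": 0,"claw": 38,"delta_pos": [0,0,2.5]},
  {"turn": 0,"claw": 38,"delta_pos": [0,0,0]},
  {"turn": 0,"claw": 38,"delta_pos": [0,0,0]},
])

```text
clock: 13.7
eef_pos: [630.4, -89.6, 13.4]
tcp_rot: [3.141, -0.001, -0.023]
contact_force: [-0.2, -0.4, -1.4]
opening: 0.442
grasp_force: 0.0
```

>>> step_arm([
  {"turn": 0,"claw": 8,"delta_pos": [0,0,0]},
  {"turn": 0,"claw": 8,"delta_pos": [0,0,0]},
  {"turn": 0,"claw": 8,"delta_pos": [0,0,0]},
  {"turn": 0,"claw": 8,"delta_pos": [0,0,0]},
  {"turn": 0,"claw": 8,"delta_pos": [0,0,0]},
])

```text
clock: 14.12
eef_pos: [630.5, -89.6, 13.4]
tcp_rot: [3.142, -0.001, -0.023]
contact_force: [-1.1, -0.3, 5.5]
opening: 0.198
grasp_force: 41.9
```

>>> step_arm([
  {"turn": 0,"claw": 8,"delta_pos": [0,0,-15]},
  {"turn": 0,"claw": 8,"delta_pos": [0,0,-30]},
  {"turn": 0,"claw": 8,"delta_pos": [0,0,-30]},
  {"turn": 0,"claw": 8,"delta_pos": [0,0,-30]},
  {"turn": -0.088,"claw": 8,"delta_pos": [0,0,-20]},
  {"turn": 0,"claw": 8,"delta_pos": [0,0,0]},
])

```text
clock: 14.62
eef_pos: [632.8, -89.9, 142.7]
tcp_rot: [3.14, -0.007, 0.069]
contact_force: [0.9, 0.4, 0.2]
opening: 0.197
grasp_force: 39.1
```

>>> step_arm([
  {"turn": 0,"claw": 8,"delta_pos": [-21.7,-23.8,0]},
  {"turn": 0,"claw": 8,"delta_pos": [-21.7,-23.8,0]},
  {"turn": 0,"claw": 8,"delta_pos": [-21.7,-23.8,0]},
  {"turn": 0,"claw": 8,"delta_pos": [-21.7,-23.8,0]},
  {"turn": 0,"claw": 8,"delta_pos": [-21.7,-23.8,0]},
  {"turn": 0,"claw": 8,"delta_pos": [-21.7,-23.8,0]},
  {"turn": 0,"claw": 8,"delta_pos": [-21.7,-23.8,0]},
  {"turn": 0,"claw": 8,"delta_pos": [-21.7,-23.8,0]},
])

```text
clock: 15.28
eef_pos: [442.8, 89.9, 137.3]
tcp_rot: [3.142, 0.001, 0.064]
contact_force: [0.4, 0.7, 0.4]
opening: 0.195
grasp_force: 39.1
```

>>> step_arm([
  {"turn": 0,"claw": 8,"delta_pos": [0,0,0]},
  {"turn": 0,"claw": 8,"delta_pos": [0,0,0]},
])

```text
clock: 15.45
eef_pos: [443.2, 89.9, 137.5]
tcp_rot: [3.141, 0.001, 0.067]
contact_force: [-0.2, -1.0, 0.4]
opening: 0.195
grasp_force: 39.2
```

```bash
python3 - <<'E'
from h import *
Z["clip"]=14+123
f=look(["green","clip","standoff","fuse"],save="w7");s=state();go(s,(445,89.1),.065)
E
```

```text
green 26545 [307, 183] (447.3, 58.4) (253.9, 121.9) 94.04
clip 3759 [258, 249] (442.1, 89.5) (65.9, 18.5) 3.67
clip 620 [486, 59] (540.3, -0.1) (19.9, 5.8) 83.82
clip 207 [4, 239] (443.2, 216.5) (15.9, 4.9) 170.05
standoff 1362 [409, 190] (455.0, -41.4) (44.6, 35.0) 12.67
fuse 1643 [330, 184] (449.4, 25.4) (79.2, 19.1) 3.68
fuse 618 [412, 44] (570.0, -23.8) (35.8, 10.8) 83.69
fuse 498 [498, 174] (470.8, -122.7) (23.0, 22.7) 54.55
15.5 [444.5  89.5 137.7] [ 3.141 -0.     0.066] open 16.4 [-0.  -0.2 -0.1]
to [445.   89.1] tool dxy 0.4 0.4 turn 0.001
```

View pics/w7.png

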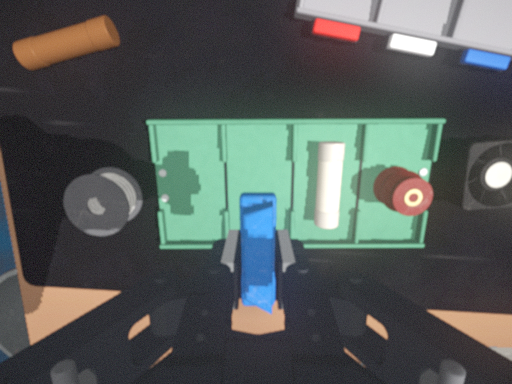

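The fuse and standoff sit well in their slots. The clip is held straight over the third slot from the right.

>>> step_arm([
  {"turn": 0,"claw": 8,"delta_pos": [-1,0.3,20]},
  {"turn": 0,"claw": 8,"delta_pos": [0,0,30]},
  {"turn": 0,"claw": 8,"delta_pos": [0,0,30]},
  {"turn": 0,"claw": 8,"delta_pos": [0,0,25]},
  {"turn": 0,"claw": 8,"delta_pos": [0,0,10]},
  {"turn": 0,"claw": 8,"delta_pos": [0,0,4]},
  {"turn": 0,"claw": 8,"delta_pos": [0,0,0]},
  {"turn": 0,"claw": 8,"delta_pos": [0,0,0]},
])

```text
clock: 16.17
eef_pos: [444.6, 88.7, 19.6]
tcp_rot: [-3.141, -0.001, 0.064]
contact_force: [0.2, -0.4, -0.6]
opening: 0.191
grasp_force: 39.2
```

>>> step_arm([
  {"turn": 0,"claw": 8,"delta_pos": [0.5,0,3]},
  {"turn": 0,"claw": 8,"delta_pos": [0,0,2]},
  {"turn": 0,"claw": 8,"delta_pos": [0,0,0.8]},
  {"turn": 0,"claw": 8,"delta_pos": [0,0,0]},
  {"turn": 0,"claw": 8,"delta_pos": [0,0,0]},
])

```text
clock: 16.58
eef_pos: [444.3, 89.0, 13.5]
tcp_rot: [-3.142, -0.0, 0.065]
contact_force: [0.5, -0.2, 0.2]
opening: 0.19
grasp_force: 39.5
```

>>> step_arm([
  {"turn": 0,"claw": 8,"delta_pos": [0,0,0.5]},
  {"turn": 0,"claw": 8,"delta_pos": [0,0,0.4]},
  {"turn": 0,"claw": 8,"delta_pos": [0,0,0]},
])

```text
clock: 16.83
eef_pos: [444.3, 89.0, 13.4]
tcp_rot: [-3.142, -0.0, 0.065]
contact_force: [-4.2, -0.4, 20.1]
opening: 0.197
grasp_force: 46.8
```

>>> step_arm([
  {"turn": 0,"claw": 38,"delta_pos": [0,0,0]},
  {"turn": 0,"claw": 38,"delta_pos": [0,0,0]},
  {"turn": 0,"claw": 38,"delta_pos": [0,0,-15]},
  {"turn": 0,"claw": 42,"delta_pos": [0,0,-30]},
  {"turn": 0,"claw": 42,"delta_pos": [0,0,-30]},
  {"turn": 0.118,"claw": 42,"delta_pos": [0,0,-30]},
  {"turn": 0.117,"claw": 42,"delta_pos": [0,0,-20]},
  {"turn": 0,"claw": 42,"delta_pos": [0,0,0]},
])

```text
clock: 17.5
eef_pos: [446.5, 89.4, 141.0]
tcp_rot: [-3.139, -0.006, -0.177]
contact_force: [1.2, 1.0, -0.1]
opening: 0.489
grasp_force: 0.0
```

>>> step_arm([
  {"turn": 0,"claw": 42,"delta_pos": [21.3,20.8,0]},
  {"turn": 0,"claw": 42,"delta_pos": [21.3,20.8,0]},
  {"turn": 0,"claw": 42,"delta_pos": [21.3,20.8,0]},
  {"turn": 0,"claw": 42,"delta_pos": [21.3,20.8,0]},
  {"turn": 0,"claw": 42,"delta_pos": [21.3,20.8,0]},
  {"turn": 0,"claw": 42,"delta_pos": [21.3,20.8,0]},
  {"turn": 0,"claw": 42,"delta_pos": [21.3,20.8,0]},
  {"turn": 0,"claw": 42,"delta_pos": [21.3,20.8,0]},
])

```text
clock: 18.17
eef_pos: [584.1, -105.2, 136.2]
tcp_rot: [-3.142, 0.001, -0.169]
contact_force: [-0.1, 1.1, -0.0]
opening: 0.491
grasp_force: 0.0
```

>>> step_arm([
  {"turn": 0,"claw": 42,"delta_pos": [21.3,20.8,0]},
  {"turn": 0,"claw": 42,"delta_pos": [21.3,20.8,0]},
  {"turn": 0,"claw": 42,"delta_pos": [0,0,0]},
  {"turn": 0,"claw": 42,"delta_pos": [0,0,0]},
])

```text
clock: 18.5
eef_pos: [618.7, -153.1, 136.0]
tcp_rot: [-3.141, 0.001, -0.171]
contact_force: [-0.5, 0.7, 0.4]
opening: 0.493
grasp_force: 0.0
```

```bash
python3 - <<'E'
from h import *
RANGE["capacitor"]=[((20,90,70),(34,255,255))]
f=look(["capacitor"]);s=state();go(s,(619.5,-152.6),-.17)
i=f["img"][120:260,160:360,::-1];cv2.imwrite("pics/w8.png",cv2.resize(i,(800,560),interpolation=cv2.INTER_CUBIC))
E
```

```text
capacitor 1592 [476, 267] (501.6, -346.4) (132.8, 15.3) 175.76
capacitor 1477 [261, 188] (618.7, -155.5) (53.8, 23.8) 171.08
capacitor 658 [337, 196] (601.9, -221.8) (39.3, 17.8) 169.16
capacitor 414 [263, 252] (557.3, -147.4) (38.1, 12.2) 83.89
capacitor 345 [332, 234] (563.5, -213.6) (23.4, 18.0) 170.18
18.55 [ 618.  -152.1  136. ] [-3.141e+00  2.000e-03 -1.700e-01] open 42.1 [-0.7 -0.2 -0.6]
to [ 619.5 -152.6] tool dxy 1.6 0.2 turn -0.0
```

View pics/w8.png

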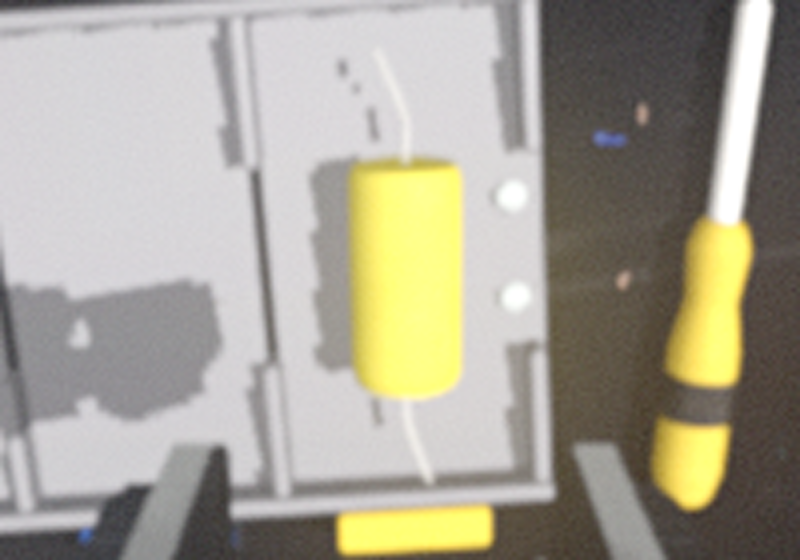

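The capacitor lies parallel to the tool at crop (407,280), about 2–3 mm right of the finger centre. I'll correct for that and descend.

>>> step_arm([
  {"turn": 0,"claw": 42,"delta_pos": [1,2.5,20]},
  {"turn": 0,"claw": 42,"delta_pos": [0,0,30]},
  {"turn": 0,"claw": 42,"delta_pos": [0,0,30]},
  {"turn": 0,"claw": 42,"delta_pos": [0,0,24]},
  {"turn": 0,"claw": 42,"delta_pos": [0,0,10]},
  {"turn": 0,"claw": 42,"delta_pos": [0,0,4]},
  {"turn": 0,"claw": 42,"delta_pos": [0,0,0]},
  {"turn": 0,"claw": 42,"delta_pos": [0,0,0]},
])

```text
clock: 19.22
eef_pos: [620.0, -154.6, 20.4]
tcp_rot: [3.142, -0.001, -0.17]
contact_force: [0.6, -0.3, -0.4]
opening: 0.492
grasp_force: 0.0
```

>>> step_arm([
  {"turn": 0,"claw": 42,"delta_pos": [0,0,2]},
  {"turn": 0,"claw": 42,"delta_pos": [0,0,1]},
  {"turn": 0,"claw": 42,"delta_pos": [0,0,0]},
  {"turn": 0,"claw": 42,"delta_pos": [0,0,0]},
])

```text
clock: 19.55
eef_pos: [619.7, -154.9, 16.9]
tcp_rot: [3.142, -0.001, -0.17]
contact_force: [0.0, 0.9, 0.2]
opening: 0.493
grasp_force: 0.0
```

>>> step_arm([
  {"turn": 0,"claw": 42,"delta_pos": [0,0,2.5]},
  {"turn": 0,"claw": 42,"delta_pos": [0,0,0]},
  {"turn": 0,"claw": 14,"delta_pos": [0,0,0]},
  {"turn": 0,"claw": 14,"delta_pos": [0,0,0]},
  {"turn": 0,"claw": 14,"delta_pos": [0,0,0]},
  {"turn": 0,"claw": 14,"delta_pos": [0,0,0]},
  {"turn": 0,"claw": 14,"delta_pos": [0,0,0]},
])

```text
clock: 20.13
eef_pos: [619.5, -154.8, 13.8]
tcp_rot: [3.142, -0.0, -0.17]
contact_force: [-0.2, 0.7, 2.7]
opening: 0.246
grasp_force: 39.9
```

>>> step_arm([
  {"turn": 0,"claw": 14,"delta_pos": [0,0,-15]},
  {"turn": 0,"claw": 14,"delta_pos": [0,0,-30]},
  {"turn": 0,"claw": 14,"delta_pos": [0,0,-30]},
  {"turn": 0,"claw": 14,"delta_pos": [0,0,-30]},
  {"turn": -0.118,"claw": 14,"delta_pos": [0,0,-20]},
  {"turn": -0.117,"claw": 14,"delta_pos": [0,0,0]},
  {"turn": 0,"claw": 14,"delta_pos": [-13.2,-26.4,0]},
  {"turn": 0,"claw": 14,"delta_pos": [-13.2,-26.4,0]},
])

```text
clock: 20.8
eef_pos: [589.9, -104.2, 139.2]
tcp_rot: [3.141, -0.002, 0.064]
contact_force: [-0.1, 0.3, -0.3]
opening: 0.252
grasp_force: 39.8
```

>>> step_arm([
  {"turn": 0,"claw": 14,"delta_pos": [-13.2,-26.4,0]},
  {"turn": 0,"claw": 14,"delta_pos": [-13.2,-26.4,0]},
  {"turn": 0,"claw": 14,"delta_pos": [-13.2,-26.4,0]},
  {"turn": 0,"claw": 14,"delta_pos": [-13.2,-26.4,0]},
  {"turn": 0,"claw": 14,"delta_pos": [-13.2,-26.4,0]},
  {"turn": 0,"claw": 14,"delta_pos": [-13.2,-26.4,0]},
  {"turn": 0,"claw": 14,"delta_pos": [-13.2,-26.4,0]},
  {"turn": 0,"claw": 14,"delta_pos": [-13.2,-26.4,0]},
])

```text
clock: 21.47
eef_pos: [469.6, 101.1, 138.8]
tcp_rot: [-3.142, -0.0, 0.065]
contact_force: [0.6, -0.1, -1.3]
opening: 0.249
grasp_force: 39.8
```

>>> step_arm([
  {"turn": 0,"claw": 14,"delta_pos": [-13.2,-26.4,0]},
  {"turn": 0,"claw": 14,"delta_pos": [-13.2,-26.4,0]},
  {"turn": 0,"claw": 14,"delta_pos": [0,0,0]},
  {"turn": 0,"claw": 14,"delta_pos": [0,0,0]},
])

```text
clock: 21.8
eef_pos: [440.1, 152.0, 138.8]
tcp_rot: [3.142, 0.0, 0.068]
contact_force: [-0.3, 0.3, 0.3]
opening: 0.247
grasp_force: 39.8
```

```bash
python3 - <<'E'
from h import *
Z["capacitor"]=17.5+123
f=look(["green","capacitor","clip","fuse"],save="w9");s=state();go(s,(441,151),.065)
E
```

```text
green 24952 [368, 182] (447.2, 58.2) (254.2, 121.6) 93.85
capacitor 4556 [259, 262] (437.2, 151.8) (61.6, 25.2) 3.84
clip 1234 [327, 186] (445.2, 89.3) (61.5, 18.8) 4.27
clip 750 [11, 240] (370.3, 382.5) (47.1, 26.3) 170.16
clip 166 [2, 103] (500.6, 370.4) (35.6, 5.8) 170.52
fuse 1650 [400, 186] (449.4, 24.7) (79.7, 19.9) 3.73
fuse 614 [489, 47] (569.7, -23.7) (36.3, 10.7) 83.98
fuse 195 [489, 199] (445.3, -59.6) (15.3, 14.3) 15.78
21.85 [440.7 151.4 138.8] [ 3.141 -0.     0.067] open 21.2 [ 0.9 -0.5  0. ]
to [441 151] tool dxy 0.3 0.4 turn 0.002
```

View pics/w9.png

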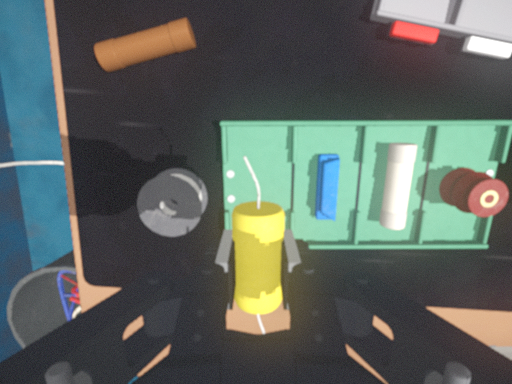

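The clip, fuse and standoff are in place. The capacitor is held straight over the leftmost slot.

>>> step_arm([
  {"turn": 0,"claw": 14,"delta_pos": [0.5,0.4,20]},
  {"turn": 0,"claw": 14,"delta_pos": [0,0,30]},
  {"turn": 0,"claw": 14,"delta_pos": [0,0,30]},
  {"turn": 0,"claw": 14,"delta_pos": [0,0,25]},
  {"turn": 0,"claw": 14,"delta_pos": [0,0,10]},
  {"turn": 0,"claw": 14,"delta_pos": [0,0,4]},
  {"turn": 0,"claw": 14,"delta_pos": [0,0,0]},
  {"turn": 0,"claw": 14,"delta_pos": [0,0,0]},
])

```text
clock: 22.52
eef_pos: [442.2, 150.6, 20.6]
tcp_rot: [-3.141, -0.001, 0.064]
contact_force: [0.2, 0.1, 0.1]
opening: 0.248
grasp_force: 39.8
```

>>> step_arm([
  {"turn": 0,"claw": 14,"delta_pos": [0,0,2.5]},
  {"turn": 0,"claw": 14,"delta_pos": [0,0,1.5]},
  {"turn": 0,"claw": 14,"delta_pos": [0,0,0]},
  {"turn": 0,"claw": 14,"delta_pos": [0,0,0]},
])

```text
clock: 22.85
eef_pos: [441.6, 150.8, 16.3]
tcp_rot: [-3.141, -0.001, 0.065]
contact_force: [0.9, -0.8, 0.1]
opening: 0.251
grasp_force: 39.8
```

>>> step_arm([
  {"turn": 0,"claw": 14,"delta_pos": [0,0,1.5]},
  {"turn": 0,"claw": 14,"delta_pos": [0,0,0.8]},
  {"turn": 0,"claw": 14,"delta_pos": [0,0,0]},
  {"turn": 0,"claw": 14,"delta_pos": [0,0,0]},
])

```text
clock: 23.18
eef_pos: [441.5, 150.8, 13.7]
tcp_rot: [-3.141, -0.0, 0.065]
contact_force: [-1.2, -0.3, 5.9]
opening: 0.247
grasp_force: 40.5
```

Touching the floor. I'll release, rise, and shift so the camera is over the middle of the green rack.

>>> step_arm([
  {"turn": 0,"claw": 40,"delta_pos": [0,0,0]},
  {"turn": 0,"claw": 40,"delta_pos": [0,0,0]},
  {"turn": 0,"claw": 40,"delta_pos": [0,0,-10]},
  {"turn": 0,"claw": 40,"delta_pos": [0,0,-30]},
  {"turn": 0,"claw": 40,"delta_pos": [0,0,-35]},
  {"turn": 0,"claw": 40,"delta_pos": [0,0,-35]},
  {"turn": 0,"claw": 40,"delta_pos": [-15,20,-35]},
  {"turn": 0,"claw": 40,"delta_pos": [-20,25,-35]},
])

```text
clock: 23.85
eef_pos: [412.6, 107.7, 190.8]
tcp_rot: [-3.141, -0.002, 0.066]
contact_force: [1.2, -0.8, 0.7]
opening: 0.463
grasp_force: 0.0
```

>>> step_arm([
  {"turn": 0,"claw": 40,"delta_pos": [-20,25,-20]},
  {"turn": 0,"claw": 40,"delta_pos": [-5,20,0]},
  {"turn": 0,"claw": 40,"delta_pos": [0,0,0]},
  {"turn": 0,"claw": 40,"delta_pos": [0,0,0]},
  {"turn": 0,"claw": 40,"delta_pos": [0,0,0]},
])

```text
clock: 24.27
eef_pos: [390.1, 61.1, 208.4]
tcp_rot: [-3.141, -0.0, 0.064]
contact_force: [-0.1, -1.0, 0.7]
opening: 0.465
grasp_force: 0.0
```

```bash
python3 - <<'E'
from h import *
RANGE["capacitor"]=[((20,90,70),(34,255,255))]
f=look(["green","capacitor","clip","fuse","standoff"],save="w10");s=state();print(-f["R"].T@f["t"])
E
```

```text
green 19691 [266, 117] (446.5, 58.5) (253.3, 121.8) 94.02
capacitor 1126 [177, 119] (442.3, 151.2) (51.1, 26.2) 3.64
capacitor 524 [477, 22] (555.0, -145.1) (40.5, 12.8) 84.51
clip 827 [235, 121] (444.4, 88.9) (59.2, 17.1) 3.44
clip 408 [419, 10] (562.9, -86.5) (36.9, 10.9) 83.93
clip 378 [7, 216] (317.9, 353.3) (38.5, 19.9) 169.97
clip 171 [11, 344] (130.0, 381.9) (44.8, 13.6) 132.04
fuse 2562 [467, 300] (234.6, -214.6) (141.9, 55.0) 91.22
fuse 1228 [294, 117] (451.1, 26.4) (77.4, 19.6) 3.31
fuse 788 [374, 362] (131.2, -116.5) (91.4, 28.6) 45.49
fuse 374 [433, 108] (472.0, -120.4) (23.3, 22.2) 12.46
fuse 167 [127, 130] (428.1, 205.8) (35.8, 11.7) 11.3
standoff 510 [356, 121] (453.2, -38.2) (33.2, 32.5) 3.64
24.32 [390.   61.3 208.1] [-3.141  0.     0.065] open 40.2 [ 0.5 -0.2  0.8]
[461.86379562  65.77022396 342.91497499]
```

View pics/w10.png

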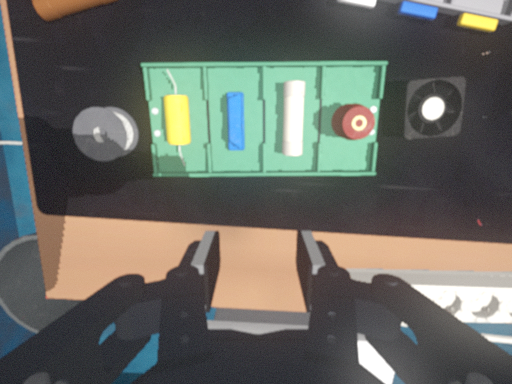

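All four parts lie in the green rack in reversed order: capacitor (177,119), clip (235,121), fuse (294,117), standoff (356,121). Each is along its slot and within 2–3 mm of centre.

```bash
python3 -c "
from rig import *
print(sign_off())"
```

```text
the job is handed in; nothing more can be done
None
```

I moved all four parts into the green rack in reverse order: capacitor, clip, fuse and standoff from left to right, each on its slot floor within about 2–3 mm of centre by the last picture. I then handed the job in after about 24 s of the 101 s allowed.

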